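# Set the coffee grinder's sleeve to 6 and clip its lid shut

## Task

Get the cleaned coffee grinder ready for the next roast: turn its black grind sleeve so that the pointer clicks in at number 6 of the eight raised marks (number 1 is the shortest mark, number 8 the longest), and swing the hopper lid over and press it down until its clip snaps shut. Do it in either order, leave the sleeve resting in its click, and do not shift or tip the cup, the ceramic stand, the basin or the spatula.

Things in the scene. Friction and masses are not known exactly. Their poses are not given: they have to be found in the camera images.
- grinder: Squat dark-steel coffee grinder fixed to the bench, 216 mm across, 178 mm high. Origin: centre of its underside, on the vertical axis of drum, sleeve and hopper. Stacked: scale deck, 216 mm across, top at z 75 mm; black sleeve, 140 mm across, z 77 to 105; open grey hopper, 108 mm across, to z 168. Lid hinge on its +y side, lid clip (steel block out to y -72 mm, z to 171) on its -y side.
- scale (a point): Middle of the scale, on the deck at the grinder's +x side, radius 95 mm, z 75 mm. Eight white radial ribs 15 degrees apart start at radius 83 mm: number 1 (shortest, 8 mm) at +52.5 degrees from the grinder's +x axis (counter-clockwise from above), then clockwise to number 8 (longest, 22 mm) at -52.5; number 6 at -22.5.
- sleeve (a joint): Angle of the grind sleeve, rad, growing clockwise from above: number n at 0.2618 x (n - 1), so number 1 at 0 and 6 at 1.309. It clicks into a detent at each number and stays there; 2 to 3 N at the paddle moves it on, and past halfway it jumps ahead into the next click. Stops just beyond 1 and 8. Starts at 1, 2 or 3.
- paddle (a point): Point on the mid-plane of the sleeve's upright black paddle, across from the pointer: 117.5 mm from the grinder's axis, z 125 mm. The paddle spans radius 100 to 135 mm, is 9 mm thick along its path and stands from z 82 to 140 mm. Push it sideways with a fingertip, round the grinder's axis. The point's x axis points to the grinder's axis.
- pointer (a point): Tip of the sleeve's steel pointer, radius 82 mm, z 107 mm, which stands over the start of the rib that is set.
- lid (a joint): Opening angle of the white hopper lid in rad: 0 shut and clipped, up to 1.75 (just past upright). It stays where it is left (stiff hinge). Pushed down, it meets the clip at about 0.12 and needs about 6 to 10 N down on its tab to snap shut to 0.
- lid_tab (a point): Outer (top) face of the lid's thumb tab, on the free side: 118 mm from the hinge line, 177 mm above the bench when shut. The lid is a disc of 116 mm diameter, 7 mm thick (underside through the hinge line); the tab, 34 mm wide, reaches to 129 mm from the hinge. The point's z axis is normal to the lid, up when shut.
- lid_hinge (a point): Middle of the lid's hinge line, 58 mm from the grinder's axis on its +y side, z 170 mm. The hinge line is parallel to the grinder's x axis; the lid opens by lifting its free side (grinder -y) up and over towards +y.
- cup: Stainless cup, 76 mm across, 85 mm high, standing loose. Origin: centre of its underside. Not to be disturbed.
- stand: Pale ceramic ring-shaped jebena stand, 112 mm across, 34 mm high, loose. Origin: centre of its underside. Not to be disturbed.
- basin: Purple plastic basin, 200 mm across, 70 mm high, loose. Origin: centre of its underside. Not to be disturbed.
- spatula: Dark silicone spatula, 240 mm long, lying flat and loose. Origin about its middle, x axis along it. Not to be disturbed.

How it is judged:
At the end, for the whole second after the job is handed in: The sleeve rests in its click at number 6 (joint within 0.09 rad of 1.309, not moving) and the lid is snapped shut (joint below 0.04 rad) (value of joint sleeve between 1.219 and 1.399 rad and value of joint lid below 0.04 rad and not (velocity of joint sleeve above 0.05 rad/s) and not (velocity of joint sleeve below -0.05 rad/s)); the robot touches nothing.
It fails at once if the cup is shifted by more than 15 mm or tipped (distance of cup from where it was at the start of the episode above 0.015 m or angle between cup's own z axis and vertical above 0.3 rad).
It fails at once if the ceramic stand is shifted by more than 15 mm or tipped (distance of stand from where it was at the start of the episode above 0.015 m or angle between stand's own z axis and vertical above 0.3 rad).
It fails at once if the basin is shifted by more than 15 mm or tipped (distance of basin from where it was at the start of the episode above 0.015 m or angle between basin's own z axis and vertical above 0.3 rad).
It fails at once if the spatula is shifted by more than 15 mm (distance of spatula from where it was at the start of the episode above 0.015 m).
It also fails if it takes over 54 s, if anything falls off the work surface, if the arm or the gripper's body presses on something with over 40 N, if the wrist force passes 120 N, or if a joint passes its speed limit or range.

## Robot

A 6-joint arm with a two-finger parallel gripper is mounted at the origin on the work surface. World frame = base frame: x ahead of the robot, y to its left, z up, the work surface at z = 0. Lengths are in m, angles in rad, forces in N, time in s.
With the tool pointing down it reaches from about 0.3 to 0.875 m from the base axis. Payload 6.4 kg.
Tool frame: the origin (TCP) lies between the finger pads; the fingertips stand 22 mm ahead of it and the grasp point (between the pads) lies 3 mm ahead of it; z points along the fingers, y is the line along which they close (so a half turn about z gives the same grasp; the last joint's range is limited). The gripper opens to 85 mm and grips with 20 to 120 N. Pads are 22 mm wide; open, the fingers measure 114 mm over their backs; the gripper's body (76 mm by 85 mm) begins 54 mm behind the grasp point. The pads swing forward as they close: fully open they stand 13 mm farther back than shut.
Start: joints at [0.929, 0.181, 1.607, -0, 1.354, -0.206], TCP at [0.243, 0.521, 0.253] pointing down, gripper open.
Joint ranges: [-2.99, 2.99], [-0.89, 2.07], [0.3, 2.58], [-1.14, 4.28], [0, 2.63], [-3.12, 3.12]. Speed limits (rad/s): [2.57, 2.57, 3.01, 3.14, 3.14, 3.14].

## Interface

Orientations are given as a unit quaternion [w, x, y, z].
In Python, from bench import ctrl, imaging, workorder gives the robot as it stands.
- The arm moves only by the shell command python3 -m pendant 'ROWS' [OPENING]. ROWS is JSON, a list of rows, each a list of 4 numbers: the shift along the tool's x, y, z in cm, then the turn about the tool's z in degrees. In form: [[dx, dy, dz, roll], ...]. A call has 1 to 12 rows; each row is the pose to reach, as a shift and turn from the pose commanded when the call began, along the tool's axes at that moment; what a row does not reach only later rows make up. A row lasts 1/12 s, in which the tool goes at most 41.7 mm and 7.16 degrees, less where a joint would pass 70% of its speed; a pose out of reach is approached as far as the arm can. A call with a gripper value outside its range is refused whole. OPENING is the opening, from 0 (shut) to 1 (fully open), set as the call begins (- or left out, the last holds). The fingers move at their own pace and stop on an object; the grip force is fixed at half the most. Time passes only in rows, so rows that repeat a pose let the fingers close. It gives the time, the measured TCP pose, the force, the opening and the grip force at its end, in the units of the state.
- ctrl.get_obs(): the state, without advancing time (a new reading comes with each control period).
- imaging.camera(name): name is "scene" or "top"; returns the picture (400x640x3 uint8, red, green, blue); there is no depth.
- imaging.camera_info(name): a dict with "K" (3x3 intrinsics, pixels), "T" (4x4, takes a point from camera to world coordinates). Camera axes: x right, y up, looking along -z (the intrinsics and any distortion apply to the point x, -y, -z); pixel columns grow to the right and rows downward; lengths in m; the calibration is good to about 2 mm. A picture is of the moment at which its call begins. camera_info takes no time and is no camera call.
- workorder.hand_in(): hands the job in; it is judged then, once.
The state is a dict: "time_s": time; "q": joint angles; "dq": joint speeds; "joint_efforts": joint torques, N m; "eef_pos": TCP position; "eef_rot": TCP orientation; "wrist_force": force on the tool from outside, world axes, zero at the start; "torque": the same for the moment, N m; "opening": opening from 0.0 (shut) to 1.0 (fully open); "grasp_force": force on a finger pad.
Only numpy, scipy, OpenCV 4.12 (cv2) and the standard library are available. Lean on these libraries where they do the work, as an engineer would, in place of code of your own. Each camera call takes 0.05 s, during which the arm holds its last target. There are 200 camera calls.

## Working session

There is one attempt and no reset: what is moved stays moved. The work goes in short steps, Python scripts to look and compute and a shell command to move; the robot and the scene stay as the last step left them, time stands still between calls to the robot, and variables do not carry over. Pictures are saved under pics/ and viewed, at most 10 in all, crops included, and the job is handed in when it is done.

```bash
mkdir -p pics
python3 - <<'E'
from bench import ctrl, imaging
import cv2
o=ctrl.get_obs();print(o)
for n in("scene","top"):
    cv2.imwrite(f"pics/{n}0.png",imaging.camera(n)[:,:,::-1]);i=imaging.camera_info(n);print(n,i)
E
```

```text
{'time_s': 0.0, 'q': array([ 9.28725258e-01,  1.81564943e-01,  1.60799574e+00, -2.33684693e-05,
        1.35380242e+00, -2.06295003e-01]), 'dq': array([ 0.00057652,  0.00130408,  0.00129534, -0.00020517,  0.00071178,
        0.00073926]), 'joint_efforts': array([-6.85507621e-04, -4.44856346e+01, -3.51335549e+01, -1.55040966e-04,
        8.78585415e-03, -8.58311129e-07]), 'eef_pos': array([0.2423899 , 0.52084851, 0.25237661]), 'eef_rot': array([-3.53939498e-04,  2.16165524e-01,  9.76356330e-01, -8.11464748e-04]), 'wrist_force': array([-0.93795829,  0.22327599, -0.31040186]), 'torque': array([ 0.02766352, -0.00649423, -0.02118145]), 'grasp_force': 0.0, 'opening': 1.0017263383196928}
scene {'K': array([[488.85183292,   0.        , 314.29459146],
       [  0.        , 488.85183292, 194.36965865],
       [  0.        ,   0.        ,   1.        ]]), 'T': array([[-0.43080777, -0.5344371 ,  0.72717374,  1.44293028],
       [ 0.90219468, -0.23612976,  0.36095359,  0.48478266],
       [-0.02119963,  0.81155389,  0.58389284,  0.80142434],
       [ 0.        ,  0.        ,  0.        ,  1.        ]])}
top {'K': array([[478.05965276,   0.        , 325.01467524],
       [  0.        , 478.05965276, 193.52954675],
       [  0.        ,   0.        ,   1.        ]]), 'T': array([[-0.00515063,  0.99431594, -0.10634512,  0.42643166],
       [-0.99995823, -0.00592418, -0.00695937,  0.0440923 ],
       [-0.00754982,  0.10630483,  0.99430492,  1.45921978],
       [ 0.        ,  0.        ,  0.        ,  1.        ]])}
```

View pics/scene0.png

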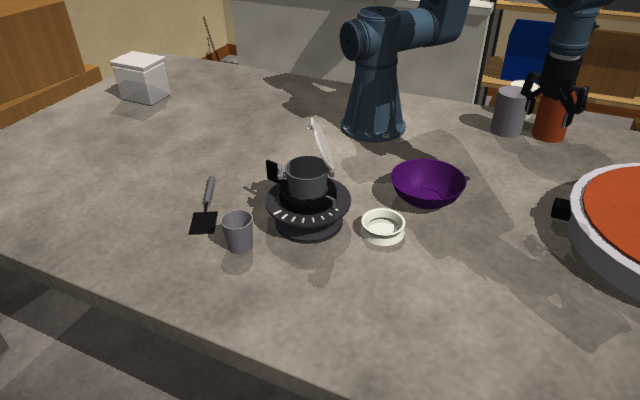

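View pics/top0.png

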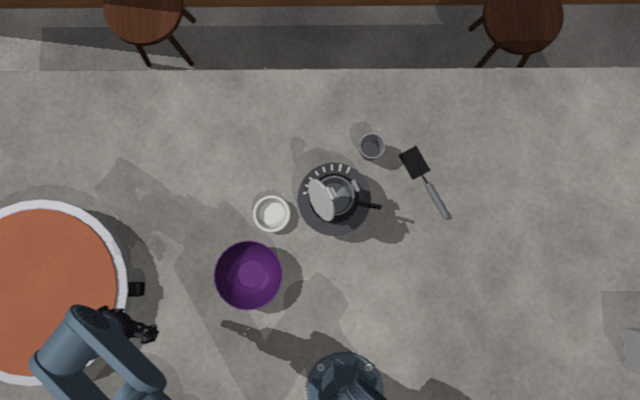

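The scene view shows the grinder at about (308,200), the paddle at about (272,172) and the lid near upright. The top view puts the grinder at about (334,200), the paddle at about (370,206), and the cup, stand, basin and spatula around it. I'll zoom in next.

```bash
cat > h.py <<'E'
import numpy as np,cv2
from bench import imaging
def proj(n,P):
    i=imaging.camera_info(n);T=i["T"];c=(np.atleast_2d(P)-T[:3,3])@T[:3,:3];c=c*[1,-1,-1]
    p=c@i["K"].T;return p[:,:2]/p[:,2:]
def ray(n,u,v,z):
    i=imaging.camera_info(n);T=i["T"];d=np.linalg.inv(i["K"])@[u,v,1];d=T[:3,:3]@(d*[1,-1,-1])
    return T[:3,3]+d*(z-T[2,3])/d[2]
E
python3 - <<'E'
import cv2,numpy as np
a=cv2.imread("pics/top0.png")[150:250,280:420];b=cv2.imread("pics/scene0.png")[110:250,220:360]
a=cv2.resize(a,(770,550),interpolation=cv2.INTER_CUBIC)
cv2.imwrite("pics/c1.png",a);cv2.imwrite("pics/c2.png",cv2.resize(b,(560,560),interpolation=cv2.INTER_CUBIC))
E
```

```text
(no output)
```

View pics/c1.png

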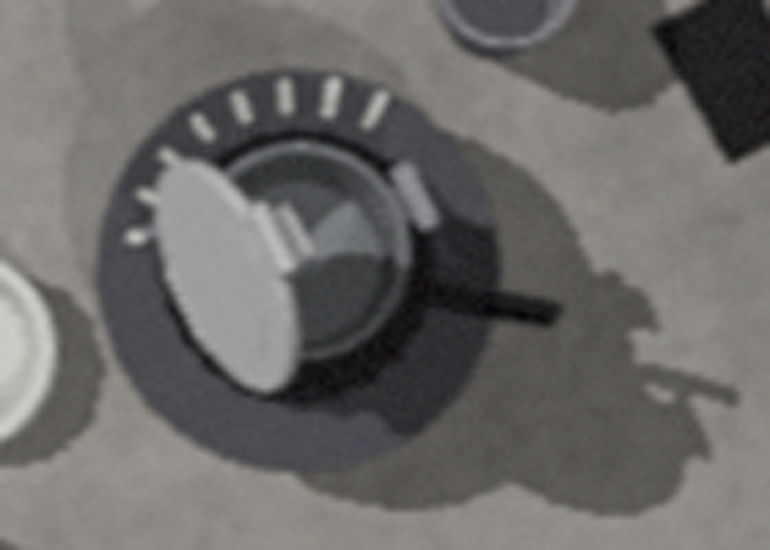

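View pics/c2.png

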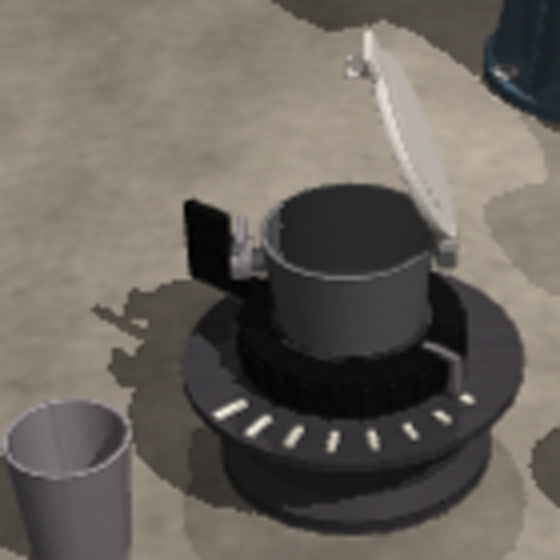

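The crops show the deck ring centred at c1 (298,269), ribs from no. 1 at (137,236) to no. 8 at (375,110), the paddle top ending at c1 (558,312), the clip at (415,195), and the lid a little past upright.

Run:
```python
from h import *
f=lambda x,y,z:ray("top",280+(x+.5)/5.5-.5,150+(y+.5)/5.5-.5,z)
c=f(298.5,269,.075);print("centre top",c)
g=lambda x,y,z:ray("scene",220+(x+.5)/4-.5,110+(y+.5)/4-.5,z)
print("centre scene", g(354,357,.075))
# ribs: auto
im=cv2.imread("pics/top0.png")[150:250,280:420]
R=[(137,236),(147,196),(169,158),(203,127),(241,107),(286,96),(331,97),(375,110)]
sc=cv2.imread("pics/scene0.png")
P=np.array([f(*r,.0765) for r in R]);d=P-c
a=np.degrees(np.unwrap(np.arctan2(d[:,1],d[:,0])));print(a.round(1),np.linalg.norm(d[:,:2],axis=1).round(4))
S=[(467,399),(448,416),(411,432),(374,440),(334,441),(295,438),(259,426),(231,409)][:]
Q=np.array([g(*s,.0765) for s in S]);d2=Q-g(354,357,.075);a2=np.degrees(np.unwrap(np.arctan2(d2[:,1],d2[:,0])));print(a2.round(1),np.linalg.norm(d2[:,:2],axis=1).round(4))
off=52.5-15*np.arange(8)
print("yaw",(a-off).mean(),(a2-off).mean())
e=f(556,312,.14);print("paddle outer end",e,np.degrees(np.arctan2(*(e-c)[1::-1])),np.linalg.norm((e-c)[:2]))
# fit circle: with rib inner radius etc. paddle from scene: top corners
for p in[(189,203),(229,208)]:
    q=g(*p,.14)-c;print(np.degrees(np.arctan2(q[1],q[0])),np.linalg.norm(q[:2]))
# others
for n,u,v,z in[("cup",371,146,.085),("stand",272,214,.034),("basin",248,275,.07)]:print(n,ray("top",u,v,z))
for u,v in((405,150),(425,147+20),(448,218),(415,180)):print(ray("top",u,v,.005))
```

```text
centre top [0.55978802 0.02811872 0.075     ]
centre scene [0.56202183 0.02987874 0.075     ]
[ 78.2  63.9  49.   33.5  19.1   3.7 -11.1 -26. ] [0.0872 0.0891 0.0906 0.0911 0.0916 0.0925 0.0934 0.094 ]
[ 81.2  67.5  49.4  34.   18.3   3.  -13.1 -28.8] [0.0838 0.0856 0.0859 0.0865 0.0866 0.0892 0.09   0.0912]
yaw 26.281264900194564 26.44530772413421
paddle outer end [ 0.53104932 -0.10041139  0.14      ] -102.60374249851753 0.1317038402779815
-101.63273202050034 0.13127804208681854
-107.1626837529608 0.10667085271175425
cup [ 0.71218313 -0.08128437  0.085     ]
stand [0.51831199 0.21275037 0.034     ]
basin [0.340876   0.27635229 0.07      ]
[ 0.71556858 -0.19321938  0.005     ]
[ 0.66211683 -0.25337938  0.005     ]
[ 0.50500715 -0.31882947  0.005     ]
[ 0.62201719 -0.2216834   0.005     ]
```

```bash
cat >> h.py <<'E'
yaw=np.radians(26.3);c=np.array([.5605,.0287,0]);ex=np.array([np.cos(yaw),np.sin(yaw),0]);ey=np.array([-np.sin(yaw),np.cos(yaw),0]);ez=np.array([0,0,1.])
hinge=c+.058*ey+.17*ez;d=-ey
def lidpt(r,th,off=.007,x=0): return hinge+r*(np.cos(th)*d+np.sin(th)*ez)+off*(-np.sin(th)*d+np.cos(th)*ez)+x*ex
def rows(targets):
    "world TCP pts -> cm shifts in tool axes now (measured)"
    from bench import ctrl
    from scipy.spatial.transform import Rotation as R
    o=ctrl.get_obs();M=R.from_quat(np.roll(o["eef_rot"],-1)).as_matrix()
    print("tool x,y deg",[np.degrees(np.arctan2(M[1,k],M[0,k])).round(1) for k in(0,1)],"pos",o["eef_pos"].round(4),"F",o["wrist_force"].round(1),"t",round(o["time_s"],2))
    print(((np.atleast_2d(targets)-o["eef_pos"])@M*100).round(1).tolist())
E
python3 - <<'E'
from h import *
print("hinge",hinge)
for t in range(60,105,5):
    th=np.radians(t);P=np.array([lidpt(.129,th,.0035),lidpt(.058,th,.0035)])
    print(t,((proj("top",P)-[279.6,149.6])*5.5).round(0).tolist(),((proj("scene",P)-[219.6,109.6])*4).round(0).tolist())
print("pointer n=1,2", [((proj("scene",c+.082*(np.cos(a)*ex+np.sin(a)*ey)+.107*ez)-[219.6,109.6])*4).round() for a in np.radians([52.5,37.5])])
rows([hinge-d*.075+ez*.15])
E
```

```text
hinge [0.53480187 0.08069621 0.17      ]
60 [[309.0, 219.0], [240.0, 268.0]] [[337.0, 59.0], [401.0, 151.0]]
65 [[289.0, 228.0], [231.0, 272.0]] [[354.0, 51.0], [409.0, 148.0]]
70 [[268.0, 238.0], [222.0, 276.0]] [[373.0, 44.0], [417.0, 145.0]]
75 [[246.0, 248.0], [213.0, 280.0]] [[392.0, 38.0], [425.0, 143.0]]
80 [[224.0, 258.0], [203.0, 285.0]] [[411.0, 34.0], [434.0, 142.0]]
85 [[201.0, 269.0], [193.0, 290.0]] [[431.0, 32.0], [443.0, 141.0]]
90 [[179.0, 281.0], [184.0, 295.0]] [[451.0, 31.0], [451.0, 141.0]]
95 [[156.0, 292.0], [174.0, 299.0]] [[471.0, 32.0], [460.0, 142.0]]
100 [[134.0, 304.0], [165.0, 304.0]] [[491.0, 34.0], [468.0, 143.0]]
pointer n=1,2 [array([[461., 359.]]), array([[436., 374.]])]
tool x,y deg [np.float64(155.0), np.float64(65.0)] pos [0.2424 0.5209 0.2525] F [-0.4  0.6  0.3] t 0.1
[[-39.2, -22.9, -6.7]]
```

Lid angle is about 68° and the sleeve is at number 1. I'll close the lid first, approaching from behind it.

Run:
```python
from h import *
up=np.array([0,0,.022])
L=[lidpt(.115,np.radians(t),.007+.018*np.sin(np.radians(t))+m)+up for t,m in[(72,.04),(68,.01),(60,0),(50,0),(40,0),(30,0),(20,0),(12,0.003)]]
print(np.round(L,3));rows(L)
```

```text
[[ 0.524  0.104  0.321]
 [ 0.54   0.07   0.311]
 [ 0.552  0.047  0.303]
 [ 0.56   0.029  0.293]
 [ 0.569  0.012  0.28 ]
 [ 0.575 -0.001  0.263]
 [ 0.581 -0.012  0.244]
 [ 0.583 -0.018  0.229]]
tool x,y deg [np.float64(155.0), np.float64(65.0)] pos [0.2424 0.5209 0.2525] F [-0.4  0.6  0.3] t 0.1
[[-43.1, -26.0, -6.8], [-46.0, -28.3, -5.8], [-48.0, -29.9, -5.0], [-49.6, -31.2, -4.1], [-51.0, -32.3, -2.7], [-52.2, -33.3, -1.1], [-53.2, -34.0, 0.9], [-53.6, -34.4, 2.3]]
```

```bash
python3 -m pendant '[[0,0,-4,0],[-3,-2,-7,0],[-6,-4,-7,0],[-9.5,-6,-7,0],[-13,-8,-7,0],[-16,-10,-7,0],[-19.5,-12,-7,0],[-23,-14,-7,0],[-26,-16,-7,0],[-29.5,-18,-7,0],[-33,-20,-7,0],[-36,-22,-7,0]]' 0; python3 -m pendant '[[-3,-2,0,0],[-5.5,-3.3,0,0],[-6.5,-3.7,0,0],[-7,-4,0,0],[-7,-4,0,0],[-7,-4,0,0]]'
python3 - <<'E'
from h import *
up=np.array([0,0,.022])
rows([lidpt(.115,np.radians(t),.007+.018*np.sin(np.radians(t))+m)+up for t,m in[(72,.04),(68,.01),(60,0),(50,0),(40,0),(30,0),(20,0),(12,0.003)]])
E
```

```text
time_s: 1.1
eef_pos: [0.4771, 0.1678, 0.323]
eef_rot: [-0.0, 0.216, 0.976, -0.0]
wrist_force: [0.0, -0.3, 0.2]
opening: -0.004
grasp_force: 0.0
time_s: 1.6
eef_pos: [0.5222, 0.1049, 0.323]
eef_rot: [-0.001, 0.216, 0.976, 0.0]
wrist_force: [-0.7, 0.2, -0.5]
opening: -0.001
grasp_force: 0.0
tool x,y deg [np.float64(155.1), np.float64(65.1)] pos [0.5222 0.1049 0.323 ] F [-0.7  0.2 -0.5] t 1.6
[[-0.2, -0.1, 0.2], [-3.1, -2.4, 1.2], [-5.1, -4.0, 2.0], [-6.7, -5.3, 2.9], [-8.1, -6.4, 4.3], [-9.3, -7.4, 6.0], [-10.3, -8.2, 7.9], [-10.7, -8.5, 9.4]]
```

```bash
python3 -m pendant '[[-1.5,-1.2,0.6,0],[-3,-2.4,1.2,0],[-4,-3.2,1.6,0],[-5,-4,2,0],[-6,-4.7,2.5,0],[-6.7,-5.3,3,0],[-7.5,-5.9,3.7,0],[-8.1,-6.4,4.3,0],[-8.7,-6.9,5.2,0],[-9.3,-7.4,6,0],[-9.8,-7.8,7,0],[-10.3,-8.2,7.9,0]]'
python3 - <<'E'
from h import *
im=imaging.camera("scene");cv2.imwrite("pics/s1.png",cv2.resize(im[90:250,200:380,::-1],(720,600)[:2] if 0 else (675,600)))
rows([lidpt(.118,np.radians(t),.007+m)+[0,0,.022] for t,m in[(12,0),(6,0),(0,0),(0,-.006)]])
E
```

```text
time_s: 2.6
eef_pos: [0.5816, -0.0143, 0.243]
eef_rot: [-0.0, 0.216, 0.976, 0.0]
wrist_force: [0.4, 0.6, 0.0]
opening: 0.001
grasp_force: 0.1
tool x,y deg [np.float64(155.0), np.float64(65.0)] pos [ 0.581  -0.0151  0.2409] F [-0.2 -0.8 -1.1] t 2.65
[[-0.7, -0.4, 1.8], [-0.9, -0.6, 3.0], [-1.0, -0.6, 4.2], [-1.0, -0.6, 4.8]]
```

View pics/s1.png

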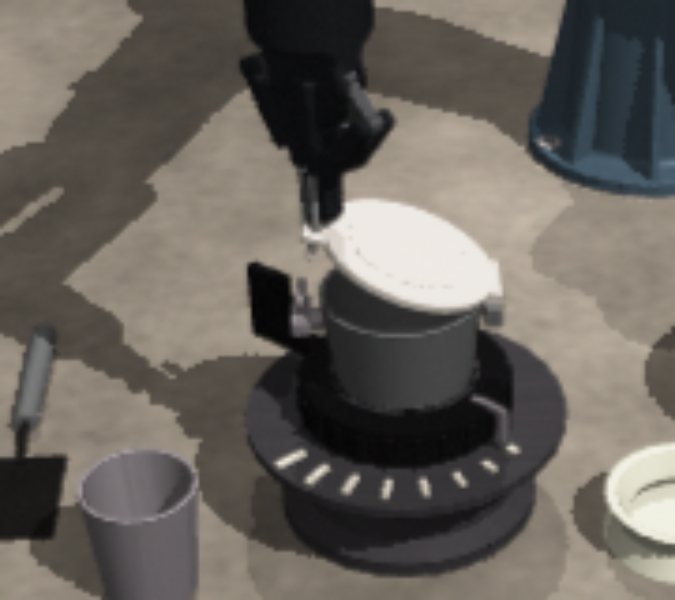

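The lid is down to about 25°, with the fingers on it next to the tab at (325,225). Next I press down at the tab.

```bash
python3 -m pendant '[[-0.4,-0.2,0.6,0],[-0.7,-0.4,1.2,0],[-0.7,-0.4,1.8,0],[-0.8,-0.5,2.3,0],[-0.8,-0.5,2.6,0],[-0.9,-0.6,3.0,0],[-0.9,-0.6,3.0,0]]'; python3 -m pendant '[[0,0,0.4,0],[0,0,0.8,0],[0,0,1.1,0],[0,0,1.1,0]]'
```

```text
time_s: 3.23
eef_pos: [0.5871, -0.0227, 0.2141]
eef_rot: [-0.0, 0.216, 0.976, 0.0]
wrist_force: [-0.1, 1.0, 1.4]
opening: 0.001
grasp_force: 0.7
time_s: 3.57
eef_pos: [0.5874, -0.0229, 0.204]
eef_rot: [0.001, 0.216, 0.976, -0.0]
wrist_force: [0.2, -0.1, 0.2]
opening: -0.0
grasp_force: 0.0
```

```bash
python3 -m pendant '[[0,0,0.3,0],[0,0,0.5,0],[0,0,0.5,0]]';python3 -m pendant '[[0,0,0.3,0],[0,0,0.4,0],[0,0,0.4,0]]'
python3 - <<'E'
from h import *
im=imaging.camera("scene");cv2.imwrite("pics/s2.png",cv2.resize(im[90:250,200:380,::-1],(675,600)))
E
```

```text
time_s: 3.82
eef_pos: [0.5872, -0.023, 0.1987]
eef_rot: [0.0, 0.216, 0.976, -0.0]
wrist_force: [-3.0, 0.1, 5.1]
opening: 0.001
grasp_force: 2.7
time_s: 4.07
eef_pos: [0.5876, -0.0229, 0.1977]
eef_rot: [0.001, 0.216, 0.976, -0.0]
wrist_force: [-10.4, 2.3, 22.6]
opening: 0.0
grasp_force: 11.3
```

View pics/s2.png

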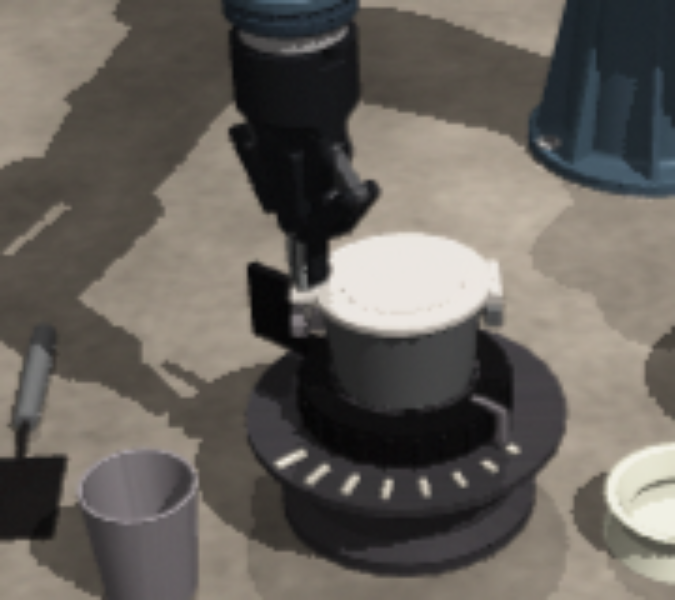

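The lid looks flat and shut, and 22 N of push at the tab's shut height confirms a hard stop. Next is the paddle.

```bash
python3 -m pendant '[[0,0,-2,0],[0,0,-4,0],[0,0,-5,0],[0,0,-5,0]]'
cat >> h.py <<'E'
def push(n,gap=0,r=.120,z=.136):
    phi=np.radians(-101.2-15*(n-1));u=np.array([np.cos(phi),np.sin(phi),0]);t=np.array([u[1],-u[0],0])
    return c+r*u-(.0155+gap)*t+z*ez
E
python3 - <<'E'
from h import *
rows([push(1,.02,z=.24),push(1,.02)]+[push(n) for n in(1,2,3,4,5,5.8)])
E
```

```text
time_s: 4.45
eef_pos: [0.5885, -0.0233, 0.2467]
eef_rot: [0.002, 0.216, 0.976, -0.0]
wrist_force: [0.6, 0.2, 0.7]
opening: -0.002
grasp_force: 0.0
tool x,y deg [np.float64(155.0), np.float64(65.0)] pos [ 0.5885 -0.0233  0.2467] F [0.6 0.2 0.7] t 4.45
[[-1.6, -7.3, 0.7], [-1.5, -7.3, 11.1], [0.4, -7.8, 11.1], [3.5, -8.5, 11.0], [6.7, -8.4, 11.0], [9.7, -7.5, 11.0], [12.4, -5.9, 11.0], [14.2, -4.1, 11.0]]
```

```bash
python3 -m pendant '[[-0.8,-3.6,0,-7],[-1.6,-7.3,0.5,-14],[-1.6,-7.3,4,-14],[-1.6,-7.3,7.5,-14],[-1.6,-7.3,10,-14],[-1.6,-7.3,11,-14],[-1.6,-7.3,11,-14]]'
python3 - <<'E'
from h import *
im=imaging.camera("scene");cv2.imwrite("pics/s3.png",cv2.resize(im[90:250,200:380,::-1],(675,600)))
rows([push(n) for n in np.r_[1:5.9:.3]])
E
```

```text
time_s: 5.03
eef_pos: [0.5681, -0.095, 0.1301]
eef_rot: [-0.004, 0.096, 0.995, 0.001]
wrist_force: [0.8, 0.4, 1.1]
opening: -0.0
grasp_force: 0.0
tool x,y deg [np.float64(169.0), np.float64(79.0)] pos [ 0.5698 -0.0955  0.1326] F [-0.3  0.4  0.3] t 5.08
[[1.8, 0.0, -0.3], [2.7, -0.1, -0.3], [3.7, -0.1, -0.3], [4.6, -0.0, -0.3], [5.6, 0.1, -0.3], [6.5, 0.3, -0.3], [7.4, 0.6, -0.3], [8.3, 1.0, -0.3], [9.1, 1.4, -0.3], [9.9, 1.9, -0.3], [10.7, 2.5, -0.3], [11.4, 3.1, -0.3], [12.1, 3.7, -0.3], [12.7, 4.5, -0.3], [13.3, 5.2, -0.3], [13.8, 6.0, -0.3], [14.2, 6.9, -0.3]]
```

View pics/s3.png

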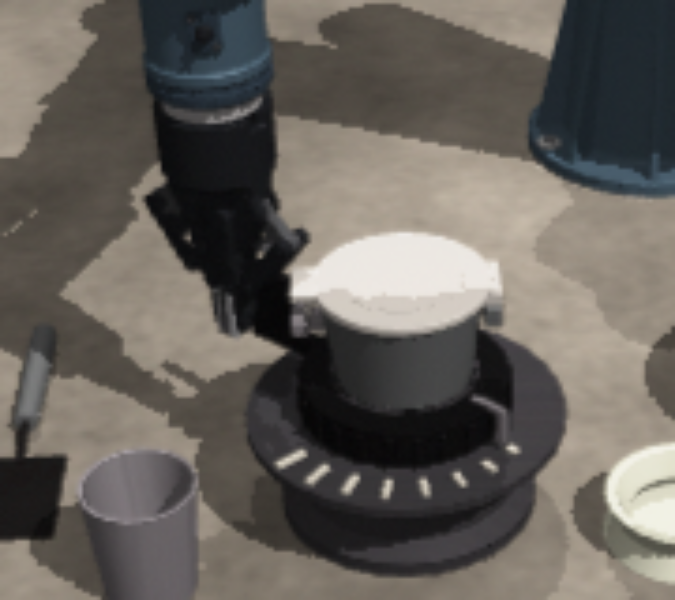

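The lid is shut and the finger is beside the paddle on its +x side (c. (230,310)), with the pointer still at rib 1. Pushing now.

```bash
python3 -m pendant '[[1.0,0,-0.3,0],[1.8,0,-0.3,0],[2.7,-0.1,-0.3,4.5],[3.7,-0.1,-0.3,9],[4.6,0,-0.3,13.5],[5.6,0.1,-0.3,18],[6.5,0.3,-0.3,22.5],[7.4,0.6,-0.3,27],[8.3,1.0,-0.3,31.5],[9.1,1.4,-0.3,36],[9.9,1.9,-0.3,40.5],[9.9,1.9,-0.3,40.5]]'
python3 - <<'E'
from h import *
im=imaging.camera("scene");cv2.imwrite("pics/s4.png",cv2.resize(im[90:250,200:380,::-1],(675,600)))
rows([push(n) for n in (3.7,4,4.3,4.6,4.9,5.2,5.4,5.6,5.8,6)])
E
```

```text
time_s: 6.08
eef_pos: [0.4766, -0.0576, 0.1389]
eef_rot: [0.001, 0.435, 0.9, 0.0]
wrist_force: [0.3, 0.1, -0.0]
opening: -0.001
grasp_force: 0.0
tool x,y deg [np.float64(128.7), np.float64(38.7)] pos [ 0.4773 -0.0581  0.1389] F [ 0.   0.1 -0.6] t 6.13
[[0.1, -0.1, 0.3], [1.1, -0.2, 0.3], [2.0, -0.2, 0.3], [2.9, -0.1, 0.3], [3.9, 0.0, 0.3], [4.8, 0.3, 0.3], [5.4, 0.4, 0.3], [6.0, 0.7, 0.3], [6.6, 0.9, 0.3], [7.2, 1.2, 0.3]]
```

View pics/s4.png

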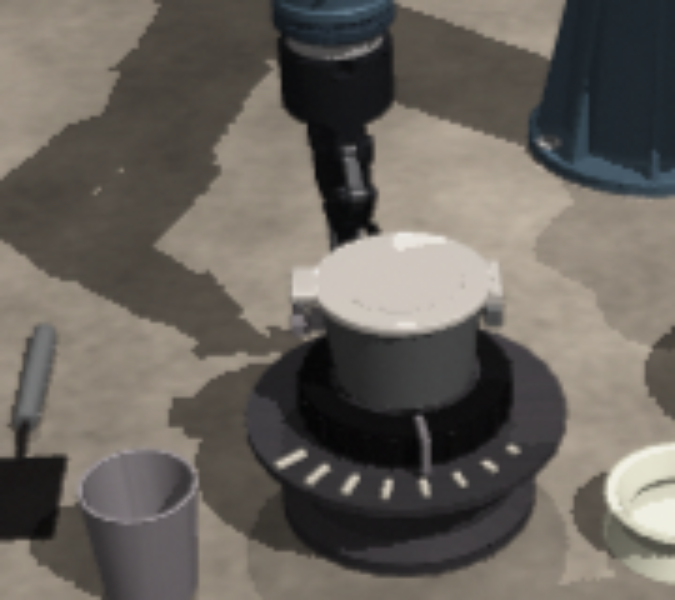

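The pointer is clicked in at number 4 (rib at (425,488)), as expected for a push to 3.7. I'll push on slowly to 5.7.

```bash
python3 -m pendant '[[0.6,-0.1,0,2],[1.1,-0.2,0,4.5],[2.0,-0.2,0,9],[2.9,-0.1,0,13.5],[3.4,0,0,16],[3.9,0,0,18],[4.4,0.1,0,20],[4.8,0.3,0,22.5],[5.2,0.4,0,24],[5.6,0.5,0,27],[6.2,0.8,0,30],[6.2,0.8,0,30]]'
python3 - <<'E'
from h import *
im=imaging.camera("scene");cv2.imwrite("pics/s5.png",cv2.resize(im[90:250,200:380,::-1],(675,600)))
rows([push(n) for n in (5.6,5.8)])
E
```

```text
time_s: 7.13
eef_pos: [0.4453, -0.0046, 0.1381]
eef_rot: [0.001, 0.652, 0.758, 0.0]
wrist_force: [0.5, -0.1, 0.5]
opening: -0.001
grasp_force: 0.0
tool x,y deg [np.float64(98.7), np.float64(8.7)] pos [ 0.4454 -0.0049  0.1381] F [ 0.2  0.3 -0.2] t 7.18
[[-0.2, -0.1, 0.2], [0.4, -0.2, 0.2]]
```

View pics/s5.png

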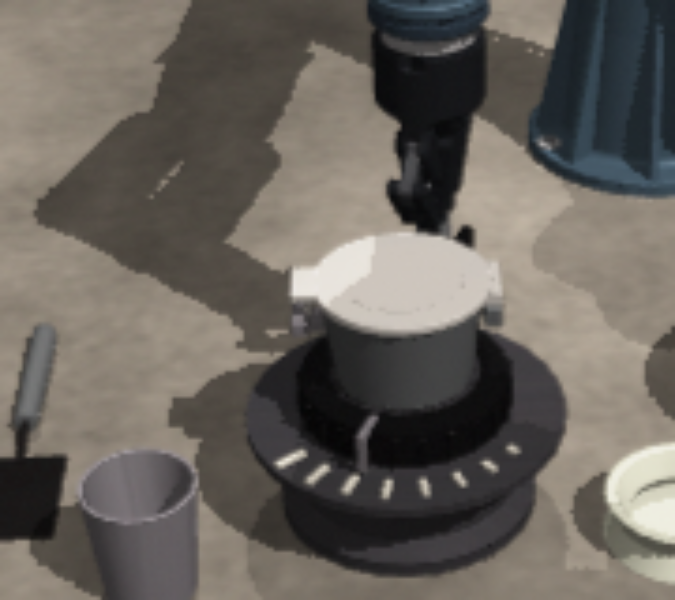

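The pointer is over rib 6 (tip (362,468), rib at (350,486)). I'll back off and lift clear.

```bash
python3 -m pendant '[[-1,-0.2,0,0],[-2,-0.5,0,0],[-2.5,-0.8,-1,0],[-2.5,-1,-4,0],[-2.5,-1,-8,0],[-2.5,-1,-12,0],[-2.5,-1,-14,0],[-2.5,-1,-14,0],[-2.5,-1,-14,0]]'
python3 - <<'E'
from h import *
x0=proj("scene",[c+.082*(np.cos(a)*ex+np.sin(a)*ey)+.107*ez for a in np.radians([-7.5,-22.5,-37.5])])
T=proj("scene",[lidpt(.129,0),lidpt(.129,.12)])
print(((x0-[199.6,89.6])*3.75).round(),((T-[199.6,89.6])*3.75).round())
im=imaging.camera("scene")[90:250,200:380,::-1];cv2.imwrite("pics/s6.png",cv2.resize(im,(675,600)))
E
```

```text
time_s: 7.93
eef_pos: [0.4394, -0.0323, 0.2792]
eef_rot: [0.002, 0.653, 0.758, 0.001]
wrist_force: [-0.9, -0.2, -0.8]
opening: 0.001
grasp_force: 0.0
[[388. 444.]
 [355. 440.]
 [326. 430.]] [[291. 282.]
 [292. 261.]]
```

View pics/s6.png

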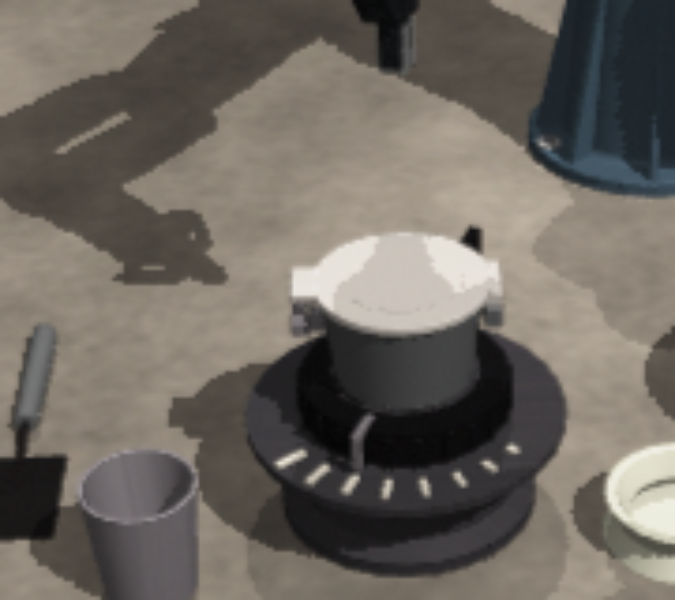

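The sleeve is at number 6: the pointer is at x≈356 against a predicted 355. The lid tab's centre is at (292,282), the predicted shut position of (291,282).

```bash
python3 -c "
from bench import workorder
print(workorder.hand_in())"
```

```text
the job is handed in; nothing more can be done
None
```

The job is handed in: from the last picture the pointer is clicked in at number 6 and the hopper lid is snapped shut, with the arm lifted clear; the hand-in gave no verdict, and I did not re-measure the cup, stand, basin or spatula at the end.

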